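# Feed a blank under the planer guard with a push stick, home to the stop

## Task

Take the push stick and use it, never the gripper, to feed the short blank lying in the planer's channel right through under the guard until it presses gently but definitely on the rubber buffer hidden in the stop hood, and keep it pressed there for a second without forcing it. Then draw the stick back out of the guard and lay it flat on its sole on the bench on the robot's side of the planer, leaving the blank at the stop and everything else alone.

Things in the scene. Friction and masses are not known exactly. Their poses are not given: they have to be found in the camera images.
- planer: Hand-fed bench planer, fixed, off. Steel deck 510 x 96 mm (x -240 to +270), top 20 mm above the bench; two guide rails, 14 mm above the deck, leave a channel 44 mm wide along x. Motor box, 62 mm high, on the -y side (y -54 to -134). Origin: on the bench under the middle of the green guard; x = feed direction, +y = side nearer the robot.
- mouth (a point): Middle of the guard's entry opening at deck height (planer x = -30 mm). The green steel guard bridges the channel from planer x -30 to +30 mm, is 96 mm wide, 104 mm tall above the bench; its low opening is 28 mm high. The stick's sole passes through it, its grip block and the gripper do not.
- roller (a point): Underside of the sprung rubber hold-down roller inside the guard (planer x = 0, 18.5 mm above the deck, radius 18 mm). The blank must lift it 1.5 mm: pushing takes about 3 to 9 N while the blank is under it, next to nothing once the blank's tail is 10 mm past it. It does not touch the stick.
- stop: Length stop: a fixed steel hood over the channel, planer x +145 to +270 mm, 35 mm clear height. Origin on the bench below the middle of its front edge, axes as the planer's. It hides a rubber buffer whose face is 10 to 55 mm inside (differs each time, unseen: feel for it). The buffer gives 1 mm per 6 N and bottoms at 6 mm; press with some 5 to 13 N, not over 16.
- blank_center (a point): Centre of the workpiece: a planed light-wood blank 110 x 40 x 20 mm, about 70 g, lying in the infeed channel before the guard, touched by the stick only. x along its length toward the feed direction, z up.
- blank_nose (a point): Middle of the blank's leading end face (55 mm ahead of the centre).
- blank_tail (a point): Middle of the blank's rear end face (55 mm behind the centre), 10 mm above its underside: where the push stick pushes.
- stick_grip (a point): Push stick: wooden sole 200 x 30 x 14 mm with an upright grip block (36 mm along x, 24 mm across y, top 86 mm above the underside) near its rear, about 140 g, standing on its sole on the bench. This point: in the grip block, 60 mm above the underside. x along the sole to its tip, z up. Grasp from above, across y.
- stick_tip (a point): Middle of the push stick's front end face: 170 mm ahead of the grip point along x, 7 mm above the underside. The sole ends 30 mm behind the grip point.
- mallet_c (a point): Joiner's mallet lying on the bench, head 60 x 110 x 60 mm; point: middle of the head. Leave it alone.
- spare_c (a point): Spare blank 170 x 40 x 20 mm on the bare bench, longer than the workpiece; its centre. Leave it alone.
- jar_c (a point): Glass jar, diameter 64, height 75 mm; its centre. Leave it alone.
- driver_c (a point): Screwdriver lying on the bench; a point on it. Leave it alone.
- offcut_c (a point): Wooden offcut 45 x 35 x 25 mm; its centre. Leave it alone.
- square_c (a point): Try square, wooden stock 110 x 22 x 18 mm with a steel blade 150 mm; middle of the stock. Leave it alone.
- glue_c (a point): Metal can, diameter 74, height 100 mm; its centre. Leave it alone.
Mind the look-alikes: they are no part of the job. What is shaped like the part that bears stick_grip but pink is not meant. Leave any red look-alike of the part that bears blank_center alone.

How it is judged:
By the outcome, as a careful person would: the job done as asked, in the order asked, and still so for the second after the job is handed in, with the robot touching nothing.
It also fails if it takes over 72 s, if anything falls off the work surface, if the arm or the gripper's body presses on something with over 40 N, if the wrist force passes 120 N, or if a joint passes its speed limit or range.

## Robot

A 6-joint arm with a two-finger parallel gripper is mounted at the origin on the work surface. World frame = base frame: x ahead of the robot, y to its left, z up, the work surface at z = 0. Lengths are in m, angles in rad, forces in N, time in s.
With the tool pointing down it reaches from about 0.4 to 0.825 m from the base axis. Payload 7 kg.
Tool frame: the origin (TCP) lies midway between the tips of the shut fingers; the grasp point (between the pads) lies arm.hold_point_z behind it (arm.hold_point_z is the distance from the TCP to the grasp point, in m); z points along the fingers, y is the line along which they close (so a half turn about z gives the same grasp; the last joint's range is limited). The gripper opens to 88 mm and grips with 3 to 60 N. Pads are 19 mm wide; open, the fingers measure 130 mm over their backs; the gripper's body (78 mm by 193 mm) begins 47 mm behind the grasp point.
Start: joints at [-0.844, 0.359, 0.012, 0, -1.224, -0.288], TCP at [0.287, -0.611, 0.227] pointing down, gripper open.
Joint ranges: [-3.07, 3.07], [-1.43, 2.12], [-1.02, 1.25], [-3.03, 1.67], [-3.05, -0], [-3.03, 3.03]. Speed limits (rad/s): [2.39, 2.39, 3.01, 3.14, 3.14, 3.14].

## Interface

Orientations are given as [roll, pitch, yaw] about the fixed x, y, z axes, in that order (R = Rz(yaw) Ry(pitch) Rx(roll)).
In Python, from station import arm gives the robot as it stands.
- The arm moves only by the shell command python3 -m crank 'ROWS' [OPENING] [FORCE]. ROWS is JSON, a list that holds one entry, the list of rows, each a list of 4 numbers: the shift along the tool's x, y, z in units of 25 mm (1.0 is 25 mm), then the turn about the tool's z in units of 5 degrees (1.0 is 5 degrees). A call has 1 to 12 rows; each row is the pose to reach, as a shift and turn from the pose commanded when the call began, along the tool's axes at that moment; what a row does not reach only later rows make up. A row lasts 1/8 s, in which the tool goes at most 62.5 mm and 10.7 degrees, less where a joint would pass 70% of its speed; a pose out of reach is approached as far as the arm can. A call with a gripper value outside its range is refused whole. OPENING is the closure, from 0 (fully open) to 1 (shut), set as the call begins (- or left out, the last holds). The fingers move at their own pace and stop on an object; FORCE is the grip in N (left out, the last holds). Time passes only in rows, so rows that repeat a pose let the fingers close. It gives the time, the measured TCP pose, the force, the opening and the grip force at its end, in the units of the state.
- arm.get_state(): the state, without advancing time (a new reading comes with each control period).
- arm.grab_frame(name): name is "side" or "top"; returns (picture, depth): 480x640x3 uint8, red, green, blue; 480x640 float32, m along the optical axis (not along the pixel's ray), 0 where there is no reading.
- arm.get_calibration(name): a dict with "mtx" (3x3 intrinsics, pixels), "R" (3x3) and "t" (3): a world point X has camera coordinates R X + t. Camera axes: x right, y down, z forward; pixel columns grow to the right and rows downward; lengths in m; the calibration is good to about 2 mm. A picture is of the moment at which its call begins. get_calibration takes no time and is no camera call.
- arm.job_done(): hands the job in; it is judged then, once.
Trained networks look in the newest picture that a camera, given by its name, has taken for a name from the list of things; names that differ only in an ending like _2 or _b are one class to them, and where a whole thing is asked for, a point or a joint stands for the part that bears it (a point fixed in the world has none). Each returns a list of dicts, best first, with "score" (0 to 1); they miss things now and then, are a little off and sometimes report something else, mostly with a low value. They report only what shows in the picture. A call takes as long as a camera call. They do not tell look-alikes from the thing itself.
- arm.recognise(thing, camera): "extent" ([left, top, width, height] in pixels, round what is visible of it).
- arm.trace(thing, camera): "mask" (480x640 bool, what is visible of it) and "extent" ([left, top, width, height] in pixels, round what is visible of it).
The state is a dict: "t": time; "q": joint angles; "qd": joint speeds; "joint_efforts": joint torques, N m; "eef_pos": TCP position; "ee_rot": TCP orientation; "force": force on the tool from outside, world axes, zero at the start; "moment": the same for the moment, N m; "width": finger opening in m; "gripper_force": force on a finger pad.
Only numpy, scipy, OpenCV 4.12 (cv2) and the standard library are available. Lean on these libraries where they do the work, as an engineer would, in place of code of your own. Each camera call takes 0.05 s, during which the arm holds its last target. There are 200 camera calls.

## Working session

There is one attempt and no reset: what is moved stays moved. The work goes in short steps, Python scripts to look and compute and a shell command to move; the robot and the scene stay as the last step left them, time stands still between calls to the robot, and variables do not carry over. Pictures are saved under pics/ and viewed, at most 10 in all, crops included, and the job is handed in when it is done.

```bash
ls; mkdir -p pics
python3 - <<'E'
from station import arm
import cv2,numpy as np
for n in("top","side"):
    p,d=arm.grab_frame(n); cv2.imwrite(f"pics/{n}0.png",p[:,:,::-1]); np.savez(f"pics/{n}0.npz",p=p,d=d)
    c=arm.get_calibration(n); print(n,c["mtx"].tolist(),c["R"].round(3).tolist(),c["t"].tolist())
s=arm.get_state(); print(s, arm.hold_point_z)
E
```

```text
pics
top [[545.5663543793252, 0.0, 311.6812897049426], [0.0, 545.5663543793252, 235.934017178995], [0.0, 0.0, 1.0]] [[0.002, -1.0, -0.001], [-0.993, -0.001, -0.122], [0.122, 0.002, -0.993]] [0.02168374741709049, 0.5692734815776819, 1.4647568651321918]
side [[438.14100633409134, 0.0, 320.5056769026422], [0.0, 438.14100633409134, 235.38270016186192], [0.0, 0.0, 1.0]] [[-0.735, -0.678, 0.009], [-0.486, 0.517, -0.705], [0.473, -0.522, -0.71]] [0.40646040554665325, 0.30811830276686236, 0.8519753797846908]
{'t': 0.1, 'q': array([-8.43896817e-01,  3.59325485e-01,  1.11874940e-02, -3.18595715e-04,
       -1.22407909e+00, -2.88069626e-01]), 'qd': array([-2.03375317e-04,  5.29908678e-05,  4.89644065e-04, -1.16847288e-03,
        2.34349766e-03,  1.66286446e-04]), 'joint_efforts': array([-2.51017591e-04, -5.84162593e+01,  2.93749666e+01,  7.01551884e+00,
        1.01536280e-02, -7.26543817e-05]), 'eef_pos': array([ 0.2865851 , -0.61068458,  0.22572405]), 'ee_rot': array([ 3.14014534e+00, -1.16502175e-04, -2.70287116e+00]), 'force': array([-0.07383727,  0.42321453, -0.36923019]), 'moment': array([ 0.02573875, -0.0096257 , -0.01122394]), 'gripper_force': 0.0, 'width': 0.08749942509853563} 0.0188
```

View pics/top0.png

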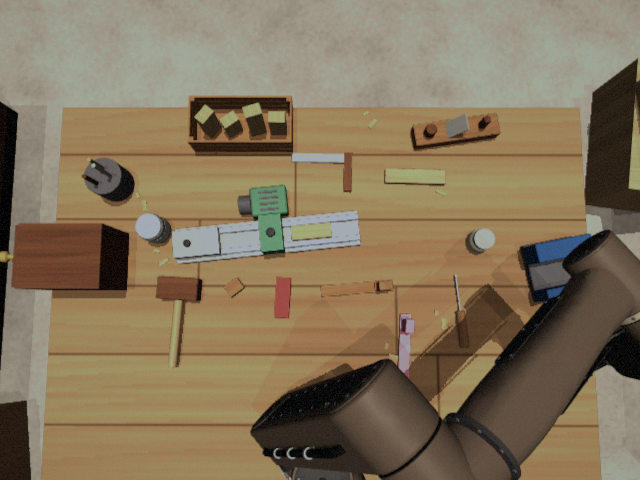

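View pics/side0.png

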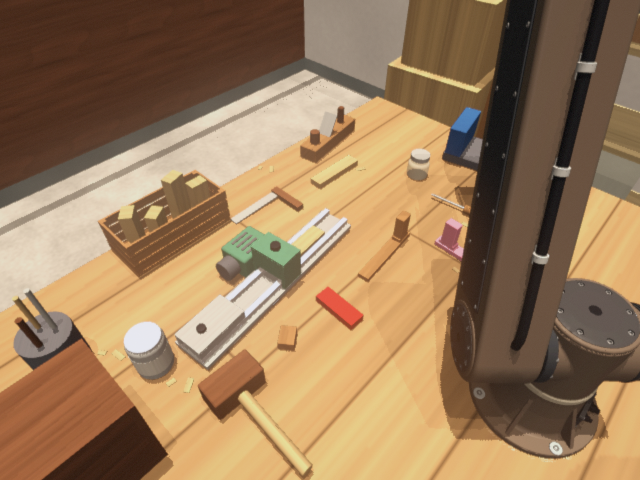

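The top view shows the brown stick at (356,288), with its grip at (384,286) and tip at the left end (321,291). The light blank lies in the channel at (311,232), with the guard at (270,232) and the stop hood at (197,243). The look-alikes are the pink stick (405,340), the red blank (283,297) and the longer spare (415,177). The wood-brown stick is the one meant.

```bash
cat > h.py <<'E'
import numpy as np,cv2
from station import arm
def cloud(n,d):
    c=arm.get_calibration(n);K,R,t=map(np.array,(c["mtx"],c["R"],c["t"]))
    v,u=np.mgrid[:480,:640]; P=np.stack([(u-K[0,2])/K[0,0]*d,(v-K[1,2])/K[1,1]*d,d],-1)
    return (P-t)@R
def rect(Q):
    (c,s,a)=cv2.minAreaRect((Q[:,:2]*1000).astype(np.float32)); return np.round(c,1),np.round(s,1),round(a,2)
E
python3 - <<'E'
from h import *
z=np.load("pics/top0.npz");W=cloud("top",z["d"]);p=z["p"]
def rep(nm,u0,v0,u1,v1,zl,zh):
    Q=W[v0:v1,u0:u1].reshape(-1,3);Q=Q[(Q[:,2]>zl)&(Q[:,2]<zh)]
    print(nm,len(Q),rect(Q),Q.mean(0).round(4))
    return Q
rep("bench",440,300,450,310,-1,1)
rep("grip",370,270,400,305,.07,.1)
rep("sole",312,275,400,305,.008,.022)
rep("guard",255,195,288,256,.09,.12)
rep("deck+rails",165,200,365,275,.012,.045)
rep("hood",165,220,222,270,.045,.1)
rep("blank",288,218,335,246,.038,.05)
rep("motor",245,180,290,215,.05,.075)
for th in("blank_center","stick_grip","planer"):
    for r in arm.trace(th,"top"):
        Q=W[r["mask"]];print(th,r["score"],r["extent"],rect(Q),Q[:,2].mean().round(4))
        
im=np.hstack([cv2.resize(p[195:265,160:370],None,fx=3.6,fy=3.6),]);im2=cv2.resize(p[260:330,260:430],(im.shape[1],311))
cv2.imwrite("pics/crop.png",np.vstack([im,im2])[:,:,::-1])
E
```

```text
bench 99 (array([ 382.7, -345.5]), array([24.8, 27.1]), 0.05) [ 3.829e-01 -3.454e-01 -1.000e-04]
grip 130 (array([ 434.9, -171. ]), array([23.7, 36. ]), 1.1) [ 0.4348 -0.1703  0.085 ]
sole 623 (array([ 421.5, -102.1]), array([198.2,  79.3]), 88.3) [ 0.4271 -0.0817  0.014 ]
guard 830 (array([572.3, 131.9]), array([96.8, 60.1]), 6.0) [0.571  0.1314 0.1041]
deck+rails 4428 (array([569.2, 160.2]), array([169.4, 538. ]), 7.8) [0.5737 0.1025 0.0264]
hood 1275 (array([563.9, 348.6]), array([101.9, 143.8]), 5.84) [0.5503 0.3392 0.0583]
blank 431 (array([584.3,  20.9]), array([ 68.5, 125. ]), 5.09) [0.5851 0.0252 0.041 ]
motor 1089 (array([665.9, 148.8]), array([ 79.9, 115. ]), 3.83) [0.6648 0.1445 0.0612]
blank_center 0.61 [270.5, 279.3, 19.3, 39.1] (array([407.8,  93.5]), array([108.1, 107.7]), 28.93) 0.0315
blank_center 0.6 [293.7, 220.9, 35.4, 19.0] (array([496.8,  24.7]), array([220.5, 102.1]), 0.61) 0.0447
stick_grip 0.91 [318.4, 278.1, 75.7, 19.1] (array([ 429.4, -101.2]), array([ 30.6, 198.7]), 4.69) 0.0265
stick_grip 0.9 [398.2, 315.5, 14.9, 60.4] (array([ 343.7, -149. ]), array([321.2, 137. ]), 52.68) 0.0337
stick_grip 0.25 [290.2, 148.7, 59.8, 42.7] (array([601.1,  -8.5]), array([427.4, 170.8]), 1.55) 0.0195
planer 0.83 [173.2, 186.0, 187.0, 78.8] (array([572.8, 147.8]), array([502.8, 283.4]), 73.29) 0.0531
```

View pics/crop.png

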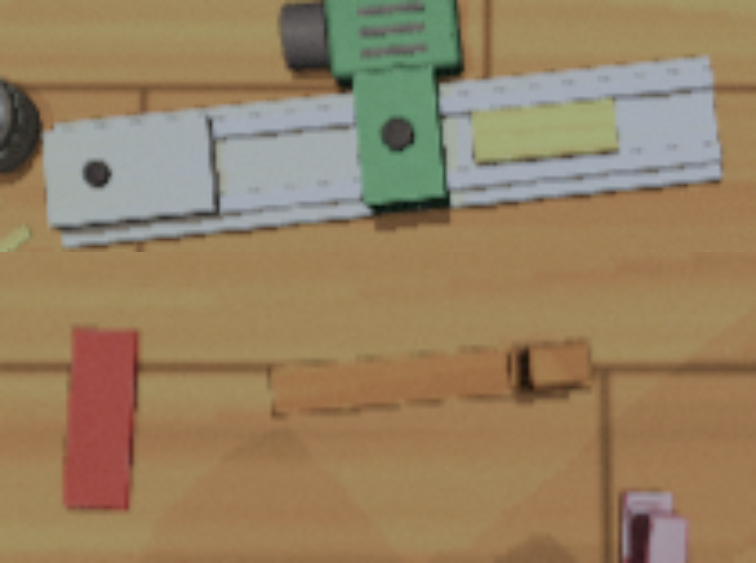

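The crop confirms it: the wood-brown stick on the bench, the light-wood blank in the channel right of the guard, and the red and pink look-alikes lying apart. Next I'll refine the planer axis and the blank, and work out the first move.

```bash
cat >> h.py <<'E'
def tool():
    s=arm.get_state();r=s["ee_rot"];y=r[2];return s,np.array([np.cos(y),np.sin(y)]),np.array([np.sin(y),-np.cos(y)])
def go(x,y,z,yawdeg):
    s,tx,ty=tool();d=np.array([x,y])-s["eef_pos"][:2];dy=(yawdeg-np.degrees(s["ee_rot"][2])+180)%360-180
    print("units",np.round([d@tx/.025,d@ty/.025,(s["eef_pos"][2]-z)/.025,-dy/5],3))
E
python3 - <<'E'
from h import *
z=np.load("pics/top0.npz");W=cloud("top",z["d"]);p=z["p"].astype(int)
def pts(u0,v0,u1,v1,zl,zh,m=None):
    w=W[v0:v1,u0:u1];k=(w[...,2]>zl)&(w[...,2]<zh)
    if m is not None:k&=m[v0:v1,u0:u1]
    return w[k]
yel=(p[...,0]-p[...,2]>50)
B=pts(286,215,340,250,.036,.044,yel);print("blank",len(B),rect(B),B.mean(0).round(4))
G=pts(255,212,288,256,.100,.108);print("guard",rect(G),G.mean(0).round(4))
H=pts(165,220,222,270,.055,.1);print("hood",rect(H),H.mean(0).round(4))
D=pts(300,200,362,260,.015,.045,~yel);print("infeed",rect(D))
c=np.array(rect(G)[0]);
for a in(5,5.5,6):
    f=np.array([-np.sin(np.radians(a)),np.cos(np.radians(a))]);n=np.array([-f[1],f[0]])
    for nm,Q in(("B",B),("H",H),("D",D)):
        r=Q[:,:2]*1e3-c;print(a,nm,np.percentile(r@f,[1,99]).round(1),np.percentile(r@n,[1,50,99]).round(1))
go(.435,-.171,.13,-85.3)
E
```

```text
blank 9 (array([567.4,  12.6]), array([61.8, 16.2]), 77.01) [0.5691 0.0153 0.0395]
guard (array([572. , 131.8]), array([96.1, 60.1]), 6.0) [0.5714 0.1312 0.1037]
hood (array([559. , 347.3]), array([ 91.6, 142.1]), 5.98) [0.5509 0.3379 0.0594]
infeed (array([588.4, -23.5]), array([ 96.9, 167.7]), 5.99)
5 B [-150.   -90.1] [-1.  14.5 16.8]
5 H [145.8 283.1] [-33.1   2.9  38.7]
5 D [-238.1  -77.1] [-49.8  -0.7  44.4]
5.5 B [-149.9  -90. ] [-0.2 15.4 18.1]
5.5 H [145.7 282.7] [-34.7   1.1  37. ]
5.5 D [-238.2  -76.9] [-48.6   0.9  45.7]
6 B [-149.7  -89.9] [ 0.6 16.2 19.4]
6 H [145.7 282.3] [-36.6  -0.7  35.4]
6 D [-238.1  -76.7] [-47.3   2.1  47.1]
units [-12.845  13.407   3.845 -13.912]
```

```bash
python3 -m crank '[[[-12.85,13.4,3.85,-13.9],[-12.85,13.4,3.85,-13.9],[-12.85,13.4,3.85,-13.9],[-12.85,13.4,3.85,-13.9],[-12.85,13.4,3.85,-13.9],[-12.85,13.4,3.85,-13.9],[-12.85,13.4,3.85,-13.9],[-12.85,13.4,3.85,-13.9],[-12.85,13.4,3.85,-13.9],[-12.85,13.4,3.85,-13.9]]]' 0.4
python3 - <<'E'
from h import *
s=arm.get_state();print(s["eef_pos"].round(4),s["ee_rot"].round(4),s["width"])
go(.435,-.171,.0415,-85.3)
W=cloud("top",np.load("pics/top0.npz")["d"])
c=np.array([.572,.1318]);a=np.radians(6);f=np.array([-np.sin(a),np.cos(a)]);n=np.array([-f[1],f[0]])
w=W[210:255,285:345].reshape(-1,3);w=w[(w[:,2]>.0385)&(w[:,2]<.044)];r=w[:,:2]-c;x=r@f*1e3;y=r@n*1e3
k=x<-45;print(np.percentile(x[k],[0,2,50,98,100]).round(1),np.percentile(y[k],[2,50,98]).round(1))
for px in(-340,-160):print(px,c+f*px/1e3)
E
```

```text
t: 1.5
eef_pos: [0.4353, -0.1713, 0.1304]
ee_rot: [-3.142, -0.0, -1.489]
force: [-0.1, -0.6, -0.4]
width: 0.0527
gripper_force: 0.0
[ 0.4353 -0.1713  0.1304] [-3.1416 -0.     -1.4891] 0.052712293798391804
units [-0.013  0.01   3.557 -0.004]
[-191.7 -171.1 -107.   -53.3  -49.4] [-31.2  -1.6  29.8]
-340 [ 0.60753968 -0.20633744]
-160 [ 0.58872455 -0.0273235 ]
```

```bash
python3 -m crank '[[[0,0,1.2,0],[0,0,2.4,0],[0,0,3.55,0],[0,0,3.55,0],[0,0,3.55,0]]]' 0.4
python3 -m crank '[[[0,0,0,0],[0,0,0,0],[0,0,0,0],[0,0,0,0],[0,0,0,0],[0,0,0,0]]]' 1 50
```

```text
t: 2.12
eef_pos: [0.4358, -0.172, 0.0425]
ee_rot: [-3.141, -0.0, -1.491]
force: [-0.4, -0.3, 1.2]
width: 0.0521
gripper_force: 0.0
t: 2.88
eef_pos: [0.4353, -0.1713, 0.0419]
ee_rot: [-3.141, -0.0, -1.49]
force: [-2.1, 1.2, 6.5]
width: 0.0239
gripper_force: 49.9
```

```bash
python3 -m crank '[[[0,0,-0.6,0],[0,0,-1.2,0],[0,0,-1.8,0],[0,0,-2.4,0],[0,0,-2.4,0],[0,0,-2.4,0]]]'
python3 - <<'E'
from h import *
p,d=arm.grab_frame("top");cv2.imwrite("pics/t2.png",cv2.resize(p[190:350,200:440],(800,533))[:,:,::-1])
c=np.array([.572,.1318]);a=np.radians(6);f=np.array([-np.sin(a),np.cos(a)])
go(*(c+f*-.355),.102,-84)
W=cloud("top",d);w=W[255:310,290:365].reshape(-1,3);w=w[(w[:,2]>.062)&(w[:,2]<.08)];print("sole",rect(w),w.mean(0).round(4))
E
```

```text
t: 3.62
eef_pos: [0.4348, -0.1712, 0.1009]
ee_rot: [3.141, 0.0, -1.49]
force: [-0.6, 0.0, -1.0]
width: 0.0239
gripper_force: 49.9
units [ 2.559 -6.792 -0.049 -0.273]
sole (array([0., 0.]), array([0., 0.]), 0.0) [nan nan nan]<stdin>:5: RuntimeWarning: Mean of empty slice.
  ret = um.true_divide(
```

View pics/t2.png

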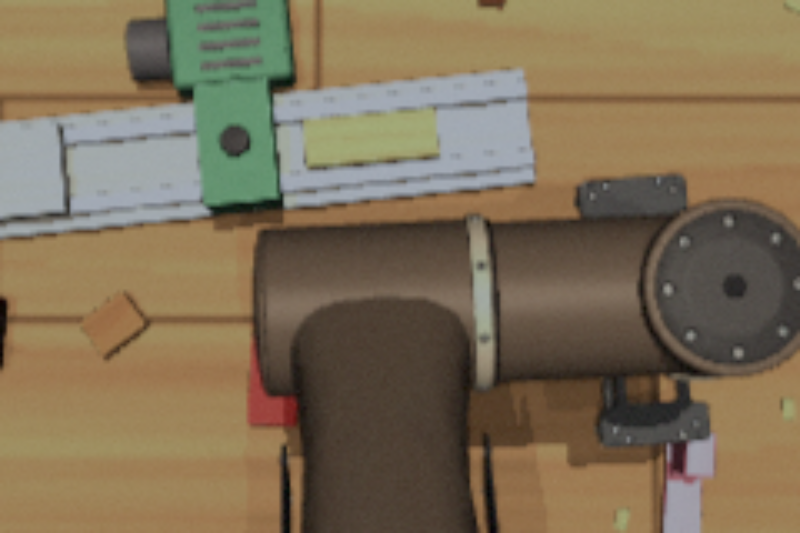

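```bash
python3 -m crank '[[[0.6,-1.6,0,-0.07],[1.2,-3.2,0,-0.15],[1.8,-4.8,0,-0.2],[2.3,-6.2,0,-0.27],[2.56,-6.8,0,-0.27],[2.56,-6.8,0,-0.27],[2.56,-6.8,0,-0.27]]]'
python3 - <<'E'
from h import *
p,d=arm.grab_frame("side");q,e=arm.grab_frame("top");cv2.imwrite("pics/s3.png",cv2.resize(p[140:340,200:500],(800,533))[:,:,::-1])
c=np.array([.572,.1318]);a=np.radians(6);f=np.array([-np.sin(a),np.cos(a)]);n=np.array([-f[1],f[0]])
def pl(w):r=w[:,:2]-c;return r@f*1e3,r@n*1e3
for nm,D in(("side",d),("top",e)):
    W=cloud(nm,D).reshape(-1,3);x,y=pl(W);k=(abs(y)<25)&(W[:,2]>.066)&(W[:,2]<.082)&(x>-345)&(x<-150)
    if k.sum()>10:print(nm,k.sum(),np.percentile(x[k],[2,98]).round(1),np.polyfit(x[k],y[k],1).round(4),np.percentile(y[k],[1,50,99]).round(1),np.polyfit(x[k],W[k,2]*1e3,1).round(3))
    k=(abs(y)<25)&(W[:,2]>.037)&(W[:,2]<.044)&(x>-190)&(x<-40)
    print("blank",nm,k.sum(),np.percentile(x[k],[1,2,50,98,99]).round(1),np.percentile(y[k],[2,50,98]).round(1))
s=arm.get_state();P=s["eef_pos"];print(P,s["ee_rot"],pl(P[None]));go(*(c+f*-.355),.0632,-84)
E
```

```text
t: 4.55
eef_pos: [0.6088, -0.2211, 0.1006]
ee_rot: [3.14, 0.001, -1.466]
force: [0.2, -0.5, -2.1]
width: 0.0235
gripper_force: 49.9
side 530 [-335.  -182.7] [-1.4000e-03  3.9258e+00] [-12.1   4.7  18.4] [-1.7000e-02  6.7951e+01]
blank side 404 [-158.1 -157.4 -114.3  -73.   -68.9] [-17.2   2.6  22.1]
top 339 [-333.6 -248.6] [0.0111 2.4504] [-15.8  -1.   14.5] [-1.0000e-03  7.3036e+01]
blank top 216 [-114.7 -114.   -81.5  -53.1  -50.8] [-20.8  -1.3  18.2]
[ 0.60903532 -0.22107253  0.10137759] [ 3.14099429e+00  2.68786422e-04 -1.46620256e+00] (array([-354.81070404]), array([0.0527882]))
units [ 8.000e-03 -2.000e-03  1.527e+00 -1.000e-03]
```

View pics/s3.png

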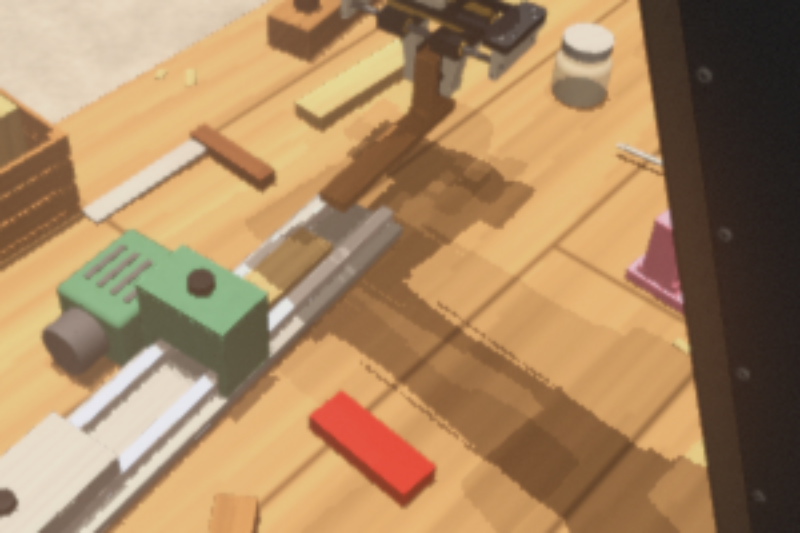

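The picture shows the stick level and in line with the channel, its tip at about (335,200) and the blank behind it at (295,250). Lowering it now.

```bash
python3 -m crank '[[[0,0,0.5,0],[0,0,1.0,0],[0,0,1.3,0],[0,0,1.53,0],[0,0,1.53,0],[0,0,1.53,0]]]'
python3 -m crank '[[[-0.25,0,0,0],[-0.5,0,0,0],[-0.75,0,0,0],[-1.0,0,0,0],[-1.2,0,0,0],[-1.4,0,0,0],[-1.4,0,0,0]]]'
python3 - <<'E'
from h import *
s=arm.get_state();print(s["eef_pos"],s["force"],s["moment"])
E
```

```text
t: 5.4
eef_pos: [0.6101, -0.2214, 0.0635]
ee_rot: [-3.141, -0.0, -1.466]
force: [0.4, 0.0, -0.8]
width: 0.0237
gripper_force: 49.9
t: 6.28
eef_pos: [0.6061, -0.1861, 0.0633]
ee_rot: [3.141, 0.0, -1.466]
force: [0.9, -0.5, -1.8]
width: 0.0237
gripper_force: 49.9
[ 0.6061393  -0.18606924  0.06330505] [ 0.85343214 -0.49279723 -1.80156387] [-0.05883353  0.13840734  0.00575798]
```

```bash
python3 -m crank '[[[-0.2,0,0,0],[-0.4,0,0,0],[-0.6,0,0,0],[-0.8,0,0,0],[-1.0,0,0,0],[-1.2,0,0,0],[-1.4,0,0,0],[-1.6,0,0,0],[-1.8,0,0,0],[-2.0,0,0,0]]]'
python3 -m crank '[[[-0.2,0,0,0],[-0.4,0,0,0],[-0.6,0,0,0],[-0.8,0,0,0],[-1.0,0,0,0]]]'
python3 - <<'E'
from h import *
s=arm.get_state();print(s["eef_pos"],s["force"],s["moment"])
p,d=arm.grab_frame("side");q,e=arm.grab_frame("top");cv2.imwrite("pics/s4.png",cv2.resize(p[140:340,180:480],(800,533))[:,:,::-1])
E
```

```text
t: 7.52
eef_pos: [0.6012, -0.1375, 0.0637]
ee_rot: [-3.141, -0.001, -1.466]
force: [1.1, -6.3, -1.0]
width: 0.0234
gripper_force: 49.9
t: 8.15
eef_pos: [0.5985, -0.1127, 0.0637]
ee_rot: [-3.141, -0.001, -1.466]
force: [0.3, -7.2, -1.0]
width: 0.0236
gripper_force: 49.9
[ 0.5985071  -0.11268245  0.06367351] [ 0.30234921 -7.20390614 -1.01784182] [-2.48414005 -0.0678159   0.0424118 ]
```

View pics/s4.png

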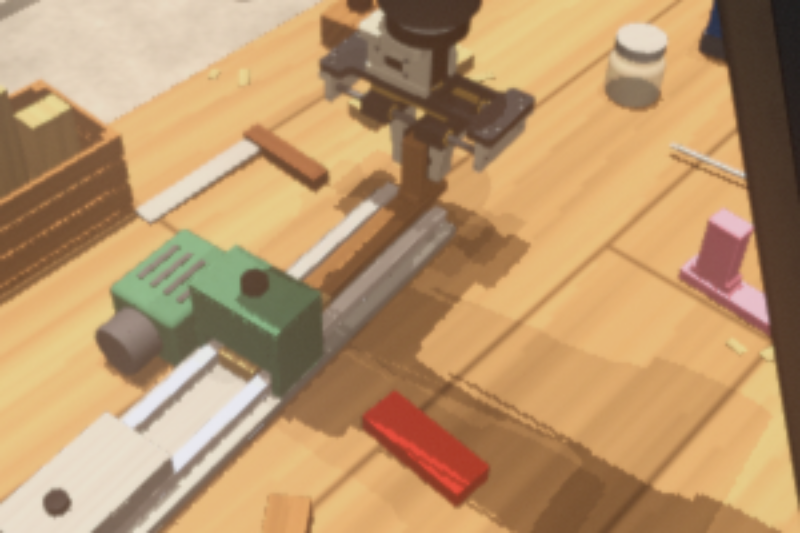

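Blank nose shows past the guard at (235,362); the roller force is 6–7 N, as expected. Feeding on.

```bash
python3 -m crank '[[[-0.2,0,0,0],[-0.4,0,0,0],[-0.6,0,0,0],[-0.8,0,0,0],[-1.0,0,0,0],[-1.2,0,0,0],[-1.4,0,0,0],[-1.6,0,0,0],[-1.8,0,0,0],[-2.0,0,0,0],[-2.2,0,0,0],[-2.4,0,0,0]]]' | grep -E "^(t|eef|force)"
python3 -m crank '[[[-0.15,0,0,0],[-0.3,0,0,0],[-0.45,0,0,0],[-0.6,0,0,0],[-0.75,0,0,0],[-0.9,0,0,0],[-1.0,0,0,0],[-1.1,0,0,0],[-1.2,0,0,0],[-1.3,0,0,0],[-1.4,0,0,0],[-1.5,0,0,0]]]'| grep -E "^(t|eef|force)"
python3 -m crank '[[[-0.1,0,0,0],[-0.2,0,0,0],[-0.3,0,0,0],[-0.3,0,0,0]]]'| grep -E "^(t|eef|force)"
```

```text
t: 9.75
eef_pos: [0.5921, -0.053, 0.0635]
force: [1.1, -6.1, 0.3]
t: 11.25
eef_pos: [0.5882, -0.0148, 0.0633]
force: [0.5, -0.3, -1.4]
t: 11.75
eef_pos: [0.5874, -0.0072, 0.0633]
force: [0.1, 0.0, -1.1]
```

```bash
cat > chk.py <<'E'
from h import *
s=arm.get_state();f=np.array([-.1045,.9945]);F=-s["force"][:2]@f;x=(s["eef_pos"][:2]-[.572,.1318])@f*1e3
print(round(float(s["t"]),2),"tip",round(x+170,1),"push",round(F,2));raise SystemExit(F>2.5)
E
python3 -m crank '[[[-0.1,0,0,0],[-0.2,0,0,0],[-0.3,0,0,0],[-0.4,0,0,0]]]' >o && python3 chk.py &&
python3 -m crank '[[[-0.04,0,0,0],[-0.08,0,0,0]]]' >o && python3 chk.py &&
python3 -m crank '[[[-0.04,0,0,0],[-0.08,0,0,0]]]' >o && python3 chk.py &&
python3 -m crank '[[[-0.04,0,0,0],[-0.08,0,0,0]]]' >o && python3 chk.py &&
python3 -m crank '[[[-0.04,0,0,0],[-0.08,0,0,0]]]' >o && python3 chk.py &&
python3 -m crank '[[[-0.04,0,0,0],[-0.08,0,0,0]]]' >o && python3 chk.py &&
python3 -m crank '[[[-0.04,0,0,0],[-0.08,0,0,0]]]' >o && python3 chk.py &&
python3 -m crank '[[[-0.04,0,0,0],[-0.08,0,0,0]]]' >o && python3 chk.py &&
python3 -m crank '[[[-0.04,0,0,0],[-0.08,0,0,0]]]' >o && python3 chk.py &&
python3 -m crank '[[[-0.04,0,0,0],[-0.08,0,0,0]]]' >o && python3 chk.py &&
python3 -m crank '[[[-0.04,0,0,0],[-0.08,0,0,0]]]' >o && python3 chk.py &&
python3 -m crank '[[[-0.04,0,0,0],[-0.08,0,0,0]]]' >o && python3 chk.py &&
python3 -m crank '[[[-0.04,0,0,0],[-0.08,0,0,0]]]' >o && python3 chk.py
```

```text
12.25 tip 40.0 push 1.3False
```

```bash
sed -i 's/SystemExit(F>2.5)/SystemExit(int(F>2.5))/' chk.py
python3 -m crank '[[[-0.04,0,0,0],[-0.08,0,0,0]]]' >o && python3 chk.py &&
python3 -m crank '[[[-0.04,0,0,0],[-0.08,0,0,0]]]' >o && python3 chk.py &&
python3 -m crank '[[[-0.04,0,0,0],[-0.08,0,0,0]]]' >o && python3 chk.py &&
python3 -m crank '[[[-0.04,0,0,0],[-0.08,0,0,0]]]' >o && python3 chk.py &&
python3 -m crank '[[[-0.04,0,0,0],[-0.08,0,0,0]]]' >o && python3 chk.py &&
python3 -m crank '[[[-0.04,0,0,0],[-0.08,0,0,0]]]' >o && python3 chk.py &&
python3 -m crank '[[[-0.04,0,0,0],[-0.08,0,0,0]]]' >o && python3 chk.py &&
python3 -m crank '[[[-0.04,0,0,0],[-0.08,0,0,0]]]' >o && python3 chk.py &&
python3 -m crank '[[[-0.04,0,0,0],[-0.08,0,0,0]]]' >o && python3 chk.py &&
python3 -m crank '[[[-0.04,0,0,0],[-0.08,0,0,0]]]' >o && python3 chk.py &&
python3 -m crank '[[[-0.04,0,0,0],[-0.08,0,0,0]]]' >o && python3 chk.py &&
python3 -m crank '[[[-0.04,0,0,0],[-0.08,0,0,0]]]' >o && python3 chk.py
```

```text
12.5 tip 41.9 push 0.3
12.75 tip 43.9 push 1.07
13.0 tip 45.9 push -0.02
13.25 tip 47.9 push 0.46
13.5 tip 49.9 push 1.42
13.75 tip 51.9 push 0.1
14.0 tip 53.9 push 1.74
14.25 tip 55.9 push 1.1
14.5 tip 57.9 push 0.41
14.75 tip 59.1 push 7.93
```

```bash
python3 -m crank '[[[0,0,0,0],[0,0,0,0]]]' >o; python3 chk.py; cat o
```

```text
15.0 tip 59.0 push 5.91
t: 15.0
eef_pos: [0.5842, 0.0215, 0.0635]
ee_rot: [3.141, -0.001, -1.466]
force: [1.1, -5.8, 0.8]
width: 0.0238
gripper_force: 49.9
```

```bash
python3 -m crank '[[[-0.012,0,0,0],[-0.024,0,0,0],[-0.024,0,0,0]]]' >o; python3 chk.py
python3 -m crank '[[[0,0,0,0],[0,0,0,0]]]' >o; python3 chk.py
```

```text
15.38 tip 59.2 push 8.48
15.62 tip 59.2 push 8.6
```

Pressing with about 8.5 N. I'll hold it there for more than a second, then draw back slowly.

```bash
python3 -m crank '[[[0,0,0,0],[0,0,0,0],[0,0,0,0],[0,0,0,0],[0,0,0,0],[0,0,0,0]]]' >o; python3 chk.py
python3 -m crank '[[[0,0,0,0],[0,0,0,0],[0,0,0,0],[0,0,0,0],[0,0,0,0],[0,0,0,0]]]' >o; python3 chk.py
python3 -m crank '[[[0.03,0,0,0],[0.06,0,0,0],[0.09,0,0,0],[0.12,0,0,0],[0.2,0,0,0],[0.4,0,0,0],[0.6,0,0,0],[0.8,0,0,0],[1.0,0,0,0],[1.3,0,0,0],[1.6,0,0,0],[1.9,0,0,0]]]' >o;python3 chk.py
python3 -m crank '[[[0.4,0,0,0],[0.8,0,0,0],[1.2,0,0,0],[1.6,0,0,0],[2.0,0,0,0],[2.4,0,0,0],[2.8,0,0,0],[3.2,0,0,0],[3.6,0,0,0],[4.0,0,0,0],[4.2,0,0,0],[4.2,0,0,0]]]' >o;python3 chk.py
python3 - <<'E'
from h import *
p,d=arm.grab_frame("side");q,e=arm.grab_frame("top");cv2.imwrite("pics/s5.png",cv2.resize(p[180:380,130:430],(800,533))[:,:,::-1])
go(.435,-.171,.102,-84)
E
```

```text
16.38 tip 59.2 push 9.06
17.12 tip 59.2 push 8.52
18.62 tip 12.4 push -0.52
20.12 tip -92.4 push -0.05
units [ 9.960e-01  6.744e+00 -1.549e+00 -3.000e-03]
```

View pics/s5.png

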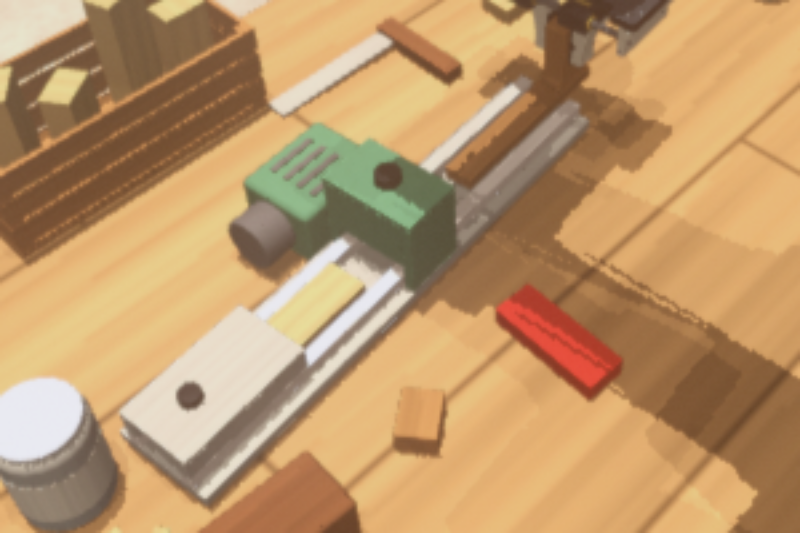

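The blank sits under the hood at the stop, with its tail at (345,280), and the stick tip at (455,175) is clear of the guard. Next: lift, carry to the bench on the robot's side, and lower.

```bash
python3 -m crank '[[[0,0,-0.5,0],[0,0,-1.0,0],[0,0,-1.5,0],[0,0,-1.6,0],[0.25,1.4,-1.6,0],[0.5,2.8,-1.6,0],[0.7,4.2,-1.6,0],[0.9,5.6,-1.6,0],[1.0,6.4,-1.6,0],[1.0,6.75,-1.6,0],[1.0,6.75,-1.6,0],[1.0,6.75,-1.6,0]]]'
python3 - <<'E'
from h import *
go(.435,-.171,.0425,-84)
E
```

```text
t: 21.72
eef_pos: [0.4361, -0.1711, 0.1034]
ee_rot: [-3.141, -0.0, -1.466]
force: [0.6, 0.2, -1.4]
width: 0.0238
gripper_force: 49.9
units [-0.007  0.042  2.437  0.004]
```

```bash
python3 -m crank '[[[0,0,0.6,0],[0,0,1.2,0],[0,0,1.8,0],[0,0,2.2,0],[0,0,2.35,0],[0,0,2.43,0],[0,0,2.43,0],[0,0,2.43,0]]]'
python3 -m crank '[[[0,0,0.02,0],[0,0,0.02,0],[0,0,0.02,0]]]'
```

```text
t: 22.72
eef_pos: [0.4352, -0.1712, 0.043]
ee_rot: [-3.141, -0.0, -1.466]
force: [0.3, -0.4, -2.1]
width: 0.024
gripper_force: 49.9
t: 23.1
eef_pos: [0.4349, -0.1712, 0.0421]
ee_rot: [-3.141, -0.0, -1.466]
force: [-0.1, -0.8, -0.6]
width: 0.024
gripper_force: 49.9
```

```bash
python3 -m crank '[[[0,0,0.02,0],[0,0,0.02,0]]]'
python3 -m crank '[[[0,0,0,0],[0,0,0,0],[0,0,0,0],[0,0,0,0]]]' 0.4
python3 -m crank '[[[0,0,-0.5,0],[0,0,-1.5,0],[0,0,-3,0],[0,0,-4.5,0],[0,0,-6,0],[0,5,-7,0],[0,7,-7,0],[0,7,-7,0],[0,7,-7,0]]]'
python3 - <<'E'
from h import *
p,d=arm.grab_frame("side");cv2.imwrite("pics/s6.png",p[:,:,::-1])
E
```

```text
t: 23.35
eef_pos: [0.435, -0.1712, 0.0419]
ee_rot: [-3.141, -0.0, -1.466]
force: [-0.8, 1.5, 4.4]
width: 0.0236
gripper_force: 49.9
t: 23.85
eef_pos: [0.4349, -0.1712, 0.0415]
ee_rot: [3.141, -0.0, -1.466]
force: [0.8, -0.6, -0.1]
width: 0.0514
gripper_force: 0.0
t: 24.98
eef_pos: [0.2583, -0.1896, 0.2179]
ee_rot: [-3.137, -0.0, -1.467]
force: [0.4, 0.5, -0.1]
width: 0.0524
gripper_force: 0.0
```

View pics/s6.png

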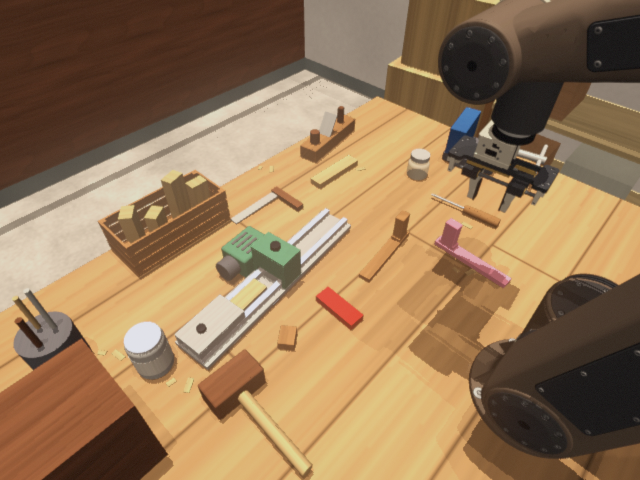

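The stick stands on its sole at (385,250), the blank is at the stop at (248,293), and everything else is where it was. A quick check of the blank's tail comes first, then I hand in.

```bash
python3 -m crank '[[[0,0,0,0],[0,0,0,0],[0,0,0,0]]]' >o
python3 - <<'E'
from h import *
p,d=arm.grab_frame("top");W=cloud("top",d).reshape(-1,3);c=np.array([.572,.1318]);f=np.array([-.1045,.9945]);n=np.array([-.9945,-.1045])
r=(W[:,:2]-c)*1e3;x=r@f;y=r@n;k=(abs(y)<14)&(W[:,2]>.036)&(W[:,2]<.044)&(x>36)&(x<140);print(k.sum(),np.percentile(x[k],[0,1,3,50,99]).round(1))
if 52<np.percentile(x[k],3)<68: print(arm.job_done())
E
```

```text
246 [ 57.3  58.5  60.6  98.4 138.7]
the job is handed in; nothing more can be done
None
```

The job is handed in at about 25 s: the stick pressed the blank on the buffer at about 8.5 N for over a second, then was drawn out and laid on its sole on the robot's side. The blank is still at the stop.

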